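Set the inner knob of the misting controller

ROBOT

A 6-joint arm with a two-finger parallel gripper is mounted at the origin on the work surface. World frame = base frame: x ahead of the robot, y to its left, z up, the work surface at z = 0. Lengths are in mm, angles in rad, forces in N, time in s.
With the tool pointing down it reaches from about 350 to 875 mm from the base axis. Payload 4.2 kg.
Tool frame: the origin (TCP) lies between the finger pads; the fingertips stand 11 mm ahead of it and the grasp point (between the pads) lies 8 mm behind it; z points along the fingers, y is the direction in which the jaws open and shut (so a half turn about z gives the same grasp; the last joint's range is limited). The gripper opens to 85 mm and grips with 20 to 120 N. Pads are 22 mm wide; open, the fingers measure 114 mm over their backs; the gripper's body (76 mm by 85 mm) begins 54 mm behind the grasp point. The pads swing forward as they close: fully open they stand 13 mm farther back than shut.
Start: joints at [1.529, 0.385, 0.008, 0, -1.194, -0.259], TCP at [185.145, 596.926, 242.312] pointing down, gripper open.
Joint ranges: [-3.14, 3.14], [-1.21, 2.06], [-1.07, 1.41], [-3.16, 2.05], [-2.99, -0.16], [-3.1, 3.1]. Speed limits (rad/s): [2.79, 2.79, 3.14, 3.14, 3.14, 3.14].

INTERFACE

Orientations are given as a unit quaternion [x, y, z, w].
In Python, from bench import * gives the robot as it stands.
- The arm moves only by the tool servo_tool, never from a script. Its argument "rows" is a list of rows, each a list of 7 numbers: the opening, from 0 (shut) to 1 (fully open), then the shift along the tool's x, y, z in cm, then the turn, a rotation vector about the tool's x, y, z in degrees. A call has 1 to 12 rows; each row shifts and turns the commanded pose from where the row before left it, along the tool's axes as they then stand; what a row does not reach is not made up. A row lasts 1/10 s, in which the tool goes at most 50 mm and 8.59 degrees, less where a joint would pass 70% of its speed; a pose out of reach is approached as far as the arm can. A call is refused whole if a number of a shift passes 5 or a number of a turn 8.59, either way. A call with a gripper value outside its range is refused whole. The fingers move at their own pace and stop on an object; the grip force is fixed at half the most. Time passes only in rows, so rows that do not move let the fingers close. It gives the time, the measured TCP pose, the force and the opening at its end, in the units of the state.
- read_state(): the state, without advancing time (a new reading comes with each control period).
- get_image(name): name is "scene" or "top" or "wrist"; returns a dict with "image" (480x640x3 uint8, red, green, blue), "mtx" (3x3 intrinsics, pixels), "k1" (the pictures are not rectified: a ray, as slopes to the right and down, at radius r is drawn at 1 + k1 r^2 times it, then the intrinsics apply), "extrinsics" (4x4, takes a point from camera to world coordinates). Camera axes: x right, y up, looking along -z (the intrinsics and any distortion apply to the point x, -y, -z); pixel columns grow to the right and rows downward; lengths in mm; the calibration is good to about 2 mm. A picture is of the moment at which its call begins. There is no depth.
- job_done(): hands the job in, once; it reports no verdict.
The state is a dict: "clock": time; "joints": joint angles; "joint_vel": joint speeds; "joint_efforts": joint torques, N m; "position": TCP position; "ee_rot": TCP orientation; "contact_force": force on the tool from outside, world axes, zero at the start; "wrist_torque": the same for the moment, N m; "gripper_width": finger opening in mm.
Only numpy, scipy, OpenCV 4.12 (cv2) and the standard library are available. Lean on these libraries where they do the work, as an engineer would, in place of code of your own. Each camera call takes 0.05 s, during which the arm holds its last target. There are 200 camera calls.

TASK

Lift the clear dome off the green misting controller and set it down gently, upright, in the middle of the orange saucer. Then press the orange inner knob in lightly, turn it clockwise from the white dot to the yellow dot and let it spring back up there, without turning the grey outer ring or jamming the knob down hard on it. Leave the pots, the scoop and the bottle where they stand.

Things in the scene. Friction and masses are not known exactly. Their poses are not given: they have to be found in the camera images.
- timer: Green misting controller, fixed: box 128 x 128 mm, 40 mm high, two brass pipe stubs on its +x side. Origin: centre of its underside, z up. Outer ring and inner knob both turn about the upright axis through the origin.
- knob_stack: Inner knob. Origin: fixed point on that axis, 67 mm above the table. A white disc 54 mm across, 4 mm thick, with an orange grip bar 44 x 12 mm across it, standing 22 mm above the disc. The knob sits more or less far up its stem from start to start: the disc's upper face is anywhere from this point to 18 mm above it, which no reading tells (feel for it).
- outer_ring: Grey ribbed outer ring, 92 mm across, 42 to 54 mm above the table, turns very easily (0.02 N m). Origin on the axis, 42 mm high. The inner knob turns only while pressed down on its spring: 4 N before it moves, then 2 N more per mm. Free to turn from 4.5 mm down (13 N); from 6.5 mm (17 N) it bears on this ring and drags it. Press the disc with about 15 N, fingertips beside the bar, while turning.
- inner_knob (a joint): Turn of the inner knob, rad, growing clockwise from above; friction 0.03 N m. At 0 the bar lies along the controller's x and its black line points along -x to the white dot; at 1.2 to the yellow dot. Bar yaw = controller yaw minus this. Springs up and locks with 0.13 play each side of 0 and of 1.2 (end stop 1.33); let go in between, it stays down.
- yellow_dot (a point): Yellow dot on the box's top, 50.5 mm from the axis, 41 mm above the table: where the inner knob's black line must point at the end.
- outer_mark (a point): Red mark on top of the grey outer ring, 40 mm from the axis, 54 mm above the table. It must stay where it is; it starts up to 40 degrees either side of the controller's -x direction.
- dome: Loose clear plastic dome, 85 to 170 g, open below, standing on the box over the knobs: 114 mm across at the rim, 80 mm high, with a white round grip 25 mm across from 86 to 108 mm above the rim. Origin: centre of the rim plane, z up. Lift it at least 75 mm to clear the knob.
- saucer: Loose orange silicone saucer, 172 mm across, 20 mm high, floor 4 mm thick, flat to about 73 mm from the centre. Origin: centre of its underside. The dome fits inside with some 16 mm to spare all round.
- grey_pot: Bystander: grey ceramic pot, 124 mm across, 110 mm high, open top. Origin: centre of its underside.
- scoop: Bystander: stainless steel scoop with a wooden handle, 200 mm long, 66 mm wide, 28 mm high, lying flat. Origin on its underside where handle meets blade; x runs towards the blade.
- spray_bottle: Bystander: green bottle, 70 mm across, 170 mm high. Origin: centre of its underside.
- clay_pot: Bystander: terracotta pot, 100 mm across, 85 mm high. Origin: centre of its underside.
There are look-alikes about, which are no part of the job. Leave any pink or purple look-alike of the timer alone. What is shaped like the dome but blue or purple is not meant.

How it is judged:
By the outcome, as a careful person would: the job done as asked, in the order asked, and still so for the second after the job is handed in, with the robot touching nothing.
It also fails if it takes over 61 s, if anything falls off the work surface, if the arm or the gripper's body presses on something with over 40 N, if the wrist force passes 120 N, or if a joint passes its speed limit or range.

## Working session

There is one attempt and no reset: what is moved stays moved. The work goes in short steps, Python scripts to look and compute and a tool call to move; the robot and the scene stay as the last step left them, time stands still between calls to the robot, and variables do not carry over. Pictures are saved under pics/ and viewed, about 8 in all and at most 12, crops included, and the job is handed in when it is done.

Besides the shell and the picture viewer there is one more tool, called after ">>>" by a JSON object that holds its "method" and its "body", one argument or row to a line. servo_tool: Moves the arm, as the interface text tells. Its arguments: {"type":"object","properties":{"rows":{"type":"array","items":{"type":"array","items":{"type":"number"}}}},"required":["rows"]}

```bash
mkdir -p pics; ls; cat > h.py <<'E'
from bench import *
import numpy as np, cv2
from scipy.spatial.transform import Rotation as R
def snap(n,f=None):
    c=get_image(n)
    if f: cv2.imwrite('pics/'+f,c["image"][:,:,::-1])
    return c
def px2w(c,u,v,z):
    K=c["mtx"];p=np.array([(u-K[0][2])/K[0][0],(v-K[1][2])/K[1][1]]);q=p.copy()
    for _ in range(20): q=p/(1+c["k1"]*(q@q))
    E=np.array(c["extrinsics"]);d=E[:3,:3]@np.array([q[0],-q[1],-1]);o=E[:3,3]
    return o+d*(z-o[2])/d[2]
def w2px(c,P):
    E=np.array(c["extrinsics"]);p=E[:3,:3].T@(np.array(P,float)-E[:3,3])
    q=np.array([p[0],-p[1]])/-p[2];q=q*(1+c["k1"]*(q@q));K=c["mtx"]
    return np.array([K[0][0]*q[0]+K[0][2],K[1][1]*q[1]+K[1][2]])
def totool(dw):
    s=read_state();return R.from_quat(s["ee_rot"]).inv().apply(dw)
E
python3 - <<'E'
from h import *
import pickle
t=snap("top","top.png");s=snap("scene","scene.png")
pickle.dump((t,s),open('c.pkl','wb'))
print(np.array(t["extrinsics"]).round(2).tolist(),t["mtx"],t["k1"]);print(np.array(s["extrinsics"]).round(2).tolist());st=read_state();print(st)
print(R.from_quat(st["ee_rot"]).as_matrix().round(3))
E
```

```text
pics
[[0.02, 1.0, -0.04, 435.68], [-1.0, 0.02, 0.02, 9.56], [0.02, 0.04, 1.0, 1415.38], [0.0, 0.0, 0.0, 1.0]] [[533.62432458   0.         326.34265548]
 [  0.         533.62432458 236.45606267]
 [  0.           0.           1.        ]] -0.07601393766635363
[[-0.28, -0.53, 0.8, 1409.31], [0.96, -0.14, 0.24, 249.57], [-0.02, 0.84, 0.55, 682.48], [0.0, 0.0, 0.0, 1.0]]
{'clock': 0.1, 'joints': array([ 1.52858847e+00,  3.85480867e-01,  6.76634603e-03, -4.18454758e-04,
       -1.19401521e+00, -2.58603412e-01]), 'joint_vel': array([-0.0003024 , -0.00200785,  0.00266707,  0.00208598, -0.00047671,
       -0.00063859]), 'joint_efforts': array([-1.07417254e-03, -3.93320632e+01,  1.88926649e+01,  4.19795215e+00,
       -2.63306443e-03,  4.93216604e-06]), 'position': array([185.0211118 , 596.4618021 , 241.33419416]), 'ee_rot': array([ 9.88698333e-01, -1.49915422e-01, -8.89482865e-05,  9.82047954e-04]), 'contact_force': array([-0.22069101, -0.16365391,  0.69384421]), 'wrist_torque': array([-0.01587187, -0.01525321,  0.023271  ]), 'gripper_width': 85.31945628341835}
[[ 0.955 -0.296 -0.   ]
 [-0.296 -0.955 -0.002]
 [ 0.     0.002 -1.   ]]
```

View pics/top.png

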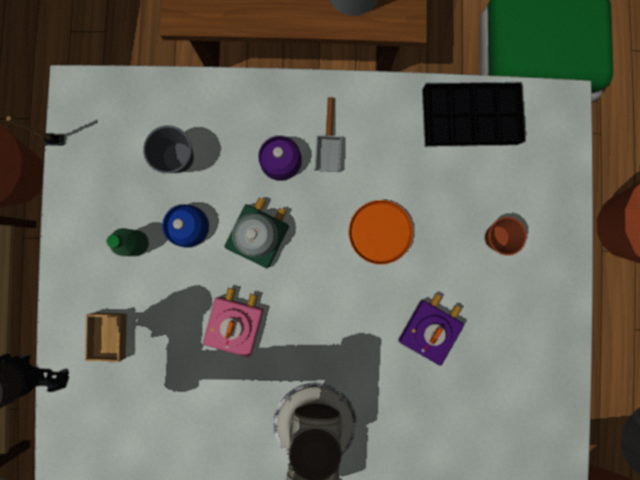

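View pics/scene.png

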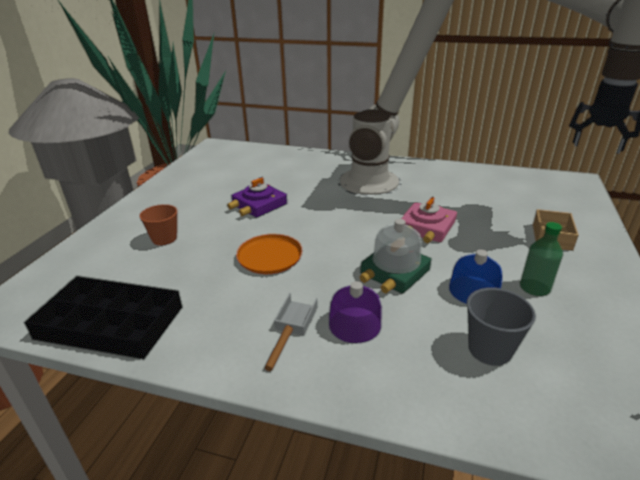

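The top view shows the dome's white grip at about (252,233), green box around (257,236) with pipes at (262,203) and (281,213), and the saucer at (381,232). The pink and purple look-alikes, blue and purple domes and the bystanders stand clear of these.

```bash
python3 - <<'E'
from h import *
import pickle
t,s=pickle.load(open('c.pkl','rb'))
im=t["image"].astype(int);r,g,b=im[...,0],im[...,1],im[...,2]
m=((r>150)&(g<130)&(b<60)).astype(np.uint8);m[:, :345]=0;m[:,418:]=0;m[:190]=0;m[270:]=0
c=max(cv2.findContours(m,0,1)[0],key=cv2.contourArea);e=cv2.fitEllipse(c);print(e)
print('saucer rim',px2w(t,*e[0],20))
sc=px2w(t,*e[0],18)
m=((g>r+15)&(g<110)).astype(np.uint8);m[:195]=0;m[275:]=0;m[:,:215]=0;m[:,300:]=0
p=np.argwhere(m)[:,::-1].astype(np.float32)
rc=cv2.minAreaRect(p);print(rc,'box',px2w(t,*rc[0],38))
bx=[px2w(t,*q,40) for q in cv2.boxPoints(rc)];print(np.round(bx,0).tolist(),[np.linalg.norm(bx[i]-bx[i-1]) for i in range(4)])
print('grip',px2w(t,252,233,148)); print('grip scene',px2w(s,399,227,146))
for a in [(262,203),(281,213)]: print('pipe',px2w(t,*a,20))
cv2.imwrite('pics/crop.png',cv2.resize(t["image"][190:280,210:310,::-1],None,fx=7,fy=6.5,interpolation=2))
E
```

```text
((380.29296875, 231.73512268066406), (55.40652084350586, 56.09332275390625), 65.0931396484375)
saucer rim [ 511.15324638 -161.58388243   20.        ]
((256.0000305175781, 236.00003051757812), (48.299068450927734, 48.29906463623047), 26.56505012512207) box [491.57247985 161.74581265  38.        ]
[[462.0, 244.0, 40.0], [575.0, 192.0, 40.0], [521.0, 79.0, 40.0], [409.0, 131.0, 40.0]] [np.float64(124.50591566407458), np.float64(124.43239375268472), np.float64(124.94430125321048), np.float64(124.23806868896617)]
grip [494.01382488 159.28861379 148.        ]
grip scene [517.00154545 164.93900406 146.        ]
pipe [579.22765266 150.49767377  20.        ]
pipe [554.12185989 100.01447963  20.        ]
```

View pics/crop.png

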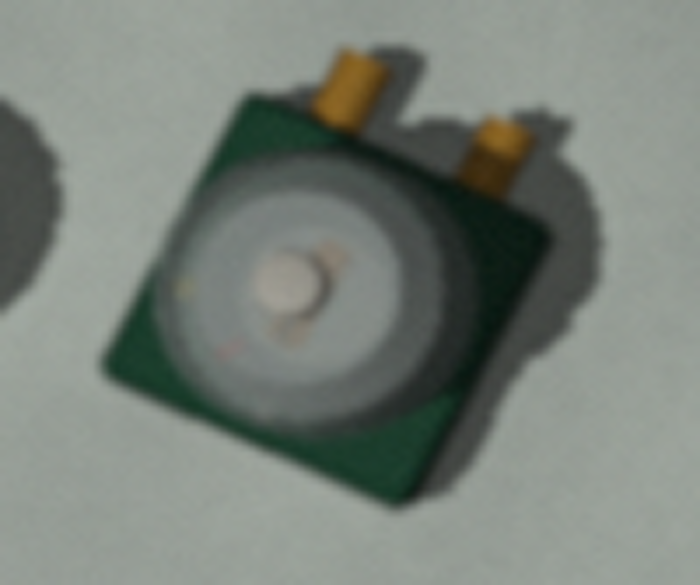

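The crop shows the grip centre at about (251.4,233.5) full-image pixels and the box edges at a yaw of about -26.5°. The box comes out at 124 mm a side against 128, and the saucer and reach fit too. The scene-camera check on the grip was about 20 mm off, because I picked its pixel roughly. I'll settle that with a close look.

>>> {"method": "servo_tool", "body": {
  "rows": [
    [0.7,3.5,2.7,0,0,0,0],
    [0.7,3.5,2.7,0,0,0,0],
    [0.7,3.5,2.7,0,0,0,0],
    [0.7,3.5,2.7,0,0,0,0],
    [0.7,3.5,2.7,0,0,0,0],
    [0.7,3.5,2.7,0,0,0,0],
    [0.7,3.5,2.7,0,0,0,0],
    [0.7,3.5,2.7,0,0,0,0],
    [0.7,3.5,2.7,0,0,0,0],
    [0.7,3.5,2.7,0,0,0,0],
    [0.7,3.5,2.7,0,0,0,4.6],
    [0.7,3.5,2.7,0,0,0,4.7]
  ]
}}

```text
clock: 1.3
position: [488.0, 159.5, 242.0]
ee_rot: [0.973, -0.231, -0.0, 0.0]
contact_force: [1.2, 0.8, -1.0]
gripper_width: 59.6
```

>>> {"method": "servo_tool", "body": {
  "rows": [
    [0.7,0,0,0,0,0,0],
    [0.7,0,0,0,0,0,0],
    [0.7,0,0,0,0,0,0]
  ]
}}

```text
clock: 1.6
position: [486.9, 161.5, 242.1]
ee_rot: [0.973, -0.229, -0.0, 0.0]
contact_force: [0.4, -0.5, 0.7]
gripper_width: 59.7
```

```bash
python3 - <<'E'
from h import *
import pickle
w=snap("wrist","w1.png");pickle.dump(w,open('w1.pkl','wb'))
print(np.array(w["extrinsics"]).round(2).tolist(),w["mtx"][0],w["k1"])
st=read_state();print(st["position"],R.from_quat(st["ee_rot"]).as_matrix().round(3).tolist(),st["clock"],st["gripper_width"],st["contact_force"])
print(w2px(w,[493,161,148]))
E
```

```text
[[-0.45, 0.86, 0.23, 547.13], [-0.89, -0.43, -0.12, 131.47], [0.0, -0.26, 0.97, 373.51], [0.0, 0.0, 0.0, 1.0]] [332.7201696    0.         317.29096194] -0.02889341943106232
[486.84025412 161.8363918  242.19806935] [[0.895, -0.445, -0.0], [-0.445, -0.895, 0.0], [-0.0, 0.0, -1.0]] 1.65 59.807724207069384 [0.50949907 0.16317223 0.69313314]
[314.00138828 245.4044819 ]
```

View pics/w1.png

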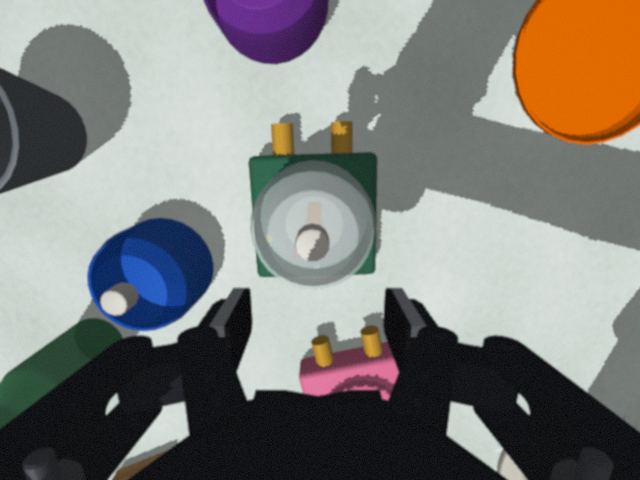

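The wrist view shows the grip's top disc at about (313,242), within 3 px of the prediction. The box's top corners are near (250,157), (377,153), (375,272) and (258,276).

```bash
python3 - <<'E'
from h import *
import pickle
w=pickle.load(open('w1.pkl','rb'))
im=w["image"].astype(int);r,g,b=im[...,0],im[...,1],im[...,2]
m=((r>150)&(g>140)).astype(np.uint8)
print('grip',px2w(w,313,242,148))
q=[px2w(w,*p,40) for p in [(250,157),(377,153),(375,272),(258,276)]]
print(np.round(q,1).tolist(),np.mean(q,0))
d=q[1]-q[0];print(np.degrees(np.arctan2(d[1],d[0]))+90,np.linalg.norm(d))
m=((r>180)&(g<140)&(b<60)).astype(np.uint8);c=max(cv2.findContours(m,0,1)[0],key=cv2.contourArea)
P=np.array([px2w(w,*p[0],20)[:2] for p in c if p[0][0]<600 and 3<p[0][1]<125]);print(len(P))
P=P[(P[:,1]>-162)];A=np.c_[2*P,np.ones(len(P))];x=np.linalg.lstsq(A,(P**2).sum(1),rcond=None)[0];print(x[:2],np.sqrt(x[2]+x[0]**2+x[1]**2))
E
```

```text
grip [495.52305247 160.51739689 148.        ]
[[574.5, 190.8, 40.0], [522.8, 78.9, 40.0], [411.9, 130.3, 40.0], [463.5, 243.8, 40.0]] [493.16297603 160.93473971  40.        ]
-24.792929975588706 123.32685689506849
134
[ 512.55733902 -147.49855949] 71.6526763678133
```

>>> {"method": "servo_tool", "body": {
  "rows": [
    [0.6,0.7,-0.25,0,0,0,0],
    [0.6,0,0,3,0,0,0],
    [0.6,0,0,3,0,0,0],
    [0.6,0,0,2,0,0,0],
    [0.6,0,0,0.5,0,0,0],
    [0.6,0,0,0,0,0,0],
    [0.6,0,0,0,0,0,0]
  ]
}}

```text
clock: 2.35
position: [495.5, 161.0, 158.5]
ee_rot: [0.973, -0.229, 0.001, -0.001]
contact_force: [0.3, -0.1, 1.1]
gripper_width: 51.4
```

>>> {"method": "servo_tool", "body": {
  "rows": [
    [0.6,0,0,1,0,0,0],
    [0.6,0,0,1,0,0,0],
    [0.6,0,0,0.4,0,0,0],
    [0.6,0,0,0,0,0,0],
    [0.6,0,0,0,0,0,0]
  ]
}}

```text
clock: 2.85
position: [494.8, 160.2, 133.3]
ee_rot: [0.973, -0.229, 0.0, 0.0]
contact_force: [0.0, -0.5, 0.7]
gripper_width: 50.8
```

>>> {"method": "servo_tool", "body": {
  "rows": [
    [0.4,0,0,0,0,0,0],
    [0.3,0,0,0,0,0,0],
    [0.2,0,0,0,0,0,0],
    [0.2,0,0,0,0,0,0],
    [0.2,0,0,0,0,0,0],
    [0.2,0,0,0,0,0,0]
  ]
}}

```text
clock: 3.45
position: [495.2, 160.5, 133.8]
ee_rot: [0.973, -0.229, 0.001, -0.0]
contact_force: [0.3, 1.8, 4.1]
gripper_width: 23.2
```

>>> {"method": "servo_tool", "body": {
  "rows": [
    [0.1,0,0,-0.3,0,0,0],
    [0.1,0,0,-1,0,0,0],
    [0.1,0,0,-1.5,0,0,0],
    [0.1,0,0,-1.5,0,0,0],
    [0.1,0,0,-1.5,0,0,0],
    [0.1,0,0,-1.5,0,0,0],
    [0.1,0,0,-1.5,0,0,0],
    [0.1,0,0,-1.2,0,0,0],
    [0.1,0,0,-0.5,0,0,0],
    [0.1,0,0,0,0,0,0],
    [0.1,0,0,0,0,0,0]
  ]
}}

```text
clock: 4.55
position: [494.2, 160.0, 237.6]
ee_rot: [0.973, -0.23, -0.001, 0.0]
contact_force: [-0.2, -0.2, -1.5]
gripper_width: 23.0
```

```bash
python3 - <<'E'
from h import *
w=snap("wrist");s=snap("scene")
cv2.imwrite('pics/lift.png',np.hstack([cv2.resize(w["image"],(400,300)),s["image"][130:430,240:640]])[:,:,::-1])
st=read_state();print(st["position"],st["contact_force"],st["gripper_width"],R.from_quat(st["ee_rot"]).as_matrix().round(3).tolist())
E
```

```text
[494.23575776 159.97254126 237.41945118] [-0.15846434  0.22466782 -1.91378839] 23.273536816850605 [[0.895, -0.447, -0.002], [-0.447, -0.895, -0.001], [-0.001, 0.002, -1.0]]
```

View pics/lift.png

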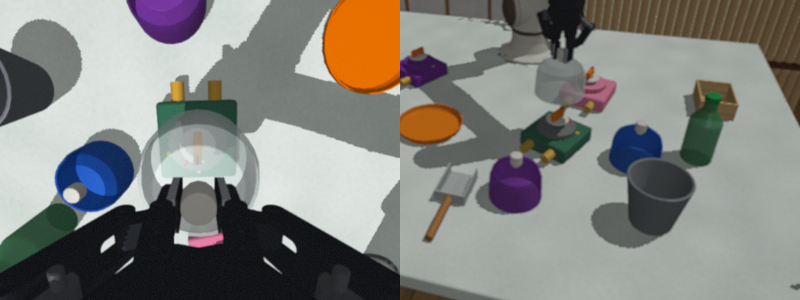

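The dome hangs upright in the jaws, clear of the knob. Next I carry it to the saucer.

>>> {"method": "servo_tool", "body": {
  "rows": [
    [0.1,0.5,0.8,0,0,0,0],
    [0.1,1,1.8,0,0,0,0],
    [0.1,1.6,2.8,0,0,0,0],
    [0.1,1.9,3.5,0,0,0,0],
    [0.1,2,3.5,0,0,0,0],
    [0.1,2,3.5,0,0,0,0],
    [0.1,1.9,3.5,0,0,0,0],
    [0.1,1.8,3.2,0,0,0,0],
    [0.1,1.5,2.7,0,0,0,0],
    [0.1,1,1.8,0,0,0,0],
    [0.1,0.7,1,0,0,0,0],
    [0.1,0,0,0,0,0,0]
  ]
}}

```text
clock: 5.85
position: [511.2, -163.6, 237.8]
ee_rot: [0.973, -0.231, -0.0, 0.0]
contact_force: [0.5, 0.2, -0.9]
gripper_width: 23.3
```

>>> {"method": "servo_tool", "body": {
  "rows": [
    [0.1,0,0,1.5,0,0,0],
    [0.1,0,0,2,0,0,0],
    [0.1,0,0,2,0,0,0],
    [0.1,0,0,2,0,0,0],
    [0.1,0,0,1,0,0,0],
    [0.1,0,0,0,0,0,0],
    [0.1,0,0,0,0,0,0]
  ]
}}

```text
clock: 6.55
position: [512.0, -162.0, 154.0]
ee_rot: [0.973, -0.229, 0.001, 0.0]
contact_force: [0.6, 0.6, -0.9]
gripper_width: 22.9
```

```bash
python3 - <<'E'
from h import *
import pickle
w=snap("wrist");s=snap("scene");t=snap("top");pickle.dump((w,s,t),open('c2.pkl','wb'))
cv2.imwrite('pics/sau.png',np.hstack([cv2.resize(w["image"],(400,300)),cv2.resize(s["image"][180:300,200:340],(400,343))[:300]])[:,:,::-1])
st=read_state();print(st["position"],st["contact_force"],st["gripper_width"],st["clock"])
im=w["image"].astype(int);r,g,b=im[...,0],im[...,1],im[...,2]
m=((r>150)&(g<150)&(b<60)).astype(np.uint8);c=max(cv2.findContours(m,0,1)[0],key=cv2.contourArea)
P=np.array([px2w(w,*p[0],20)[:2] for p in c]);
print(P[P[:,0].argmax()],P[P[:,1].argmax()],P[P[:,1].argmin()],P[P[:,0].argmin()])
E
```

```text
[ 512.15118428 -162.15568315  154.46317609] [ 0.14631489  0.17480587 -1.23350915] 23.18815142990948 6.7
[ 585.01926917 -135.98353095] [545.2942932  -94.36050424] [ 571.34116694 -161.54591108] [544.92408093 -95.10196554]
```

View pics/sau.png

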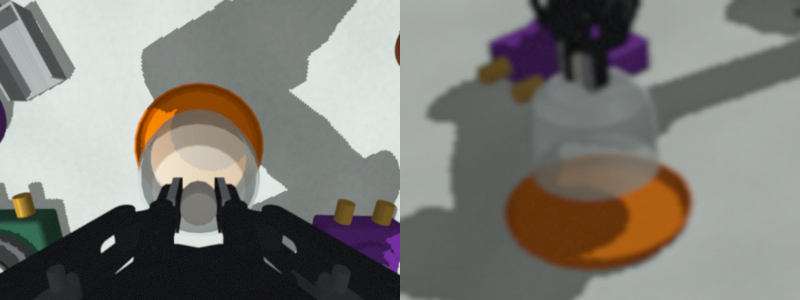

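```bash
python3 - <<'E'
from h import *
import pickle
from scipy.optimize import least_squares as L
w,s,t=pickle.load(open('c2.pkl','rb'))
im=w["image"].astype(int);r,g,b=im[...,0],im[...,1],im[...,2]
m=((r>110)&(r>2*b)&(r>1.5*g)).astype(np.uint8)
P=[]
for x in range(220,420,5):   # topmost saucer pixel per column
    y=np.flatnonzero(m[100:260,x])
    if len(y): P.append(px2w(w,x,100+y[0],20)[:2])
P=np.array(P)
f=L(lambda c:np.hypot(*(P-c[:2]).T)-c[2],[511,-161,86],loss='soft_l1');print('free',f.x)
f=L(lambda c:np.hypot(*(P-c).T)-86,[511,-161],loss='soft_l1');print('r86',f.x,np.abs(f.fun).mean())
# top view refit
E
```

```text
free [ 510.60027984 -161.74282489   84.69399018]
r86 [ 509.2460582  -161.08812892] 0.276436905321486
```

>>> {"method": "servo_tool", "body": {
  "rows": [
    [0.1,-0.1,0.05,1,0,0,0],
    [0.1,0,0,1.5,0,0,0],
    [0.1,0,0,1.5,0,0,0],
    [0.1,0,0,0.8,0,0,0],
    [0.1,0,0,0.3,0,0,0],
    [0.1,0,0,0,0,0,0],
    [0.1,0,0,0.1,0,0,0],
    [0.1,0,0,0.1,0,0,0],
    [0.1,0,0,0.1,0,0,0]
  ]
}}

```text
clock: 7.6
position: [510.6, -162.2, 99.7]
ee_rot: [0.973, -0.229, 0.001, -0.0]
contact_force: [1.2, -0.3, -1.3]
gripper_width: 23.0
```

>>> {"method": "servo_tool", "body": {
  "rows": [
    [0.1,0,0,0.1,0,0,0],
    [0.1,0,0,0,0,0,0]
  ]
}}

```text
clock: 7.8
position: [510.2, -162.2, 98.3]
ee_rot: [0.973, -0.23, -0.0, 0.0]
contact_force: [0.4, -0.5, -1.4]
gripper_width: 23.4
```

>>> {"method": "servo_tool", "body": {
  "rows": [
    [0.1,0,0,0.1,0,0,0],
    [0.1,0,0,0,0,0,0]
  ]
}}

```text
clock: 8.0
position: [510.4, -162.2, 97.8]
ee_rot: [0.973, -0.229, 0.0, 0.0]
contact_force: [-1.2, 1.6, 2.2]
gripper_width: 22.9
```

>>> {"method": "servo_tool", "body": {
  "rows": [
    [0.3,0,0,0,0,0,0],
    [0.4,0,0,0,0,0,0],
    [0.5,0,0,0,0,0,0],
    [0.6,0,0,0,0,0,0],
    [0.6,0,0,0,0,0,0],
    [0.6,0,0,-1,0,0,0],
    [0.6,0,0,-2,0,0,0],
    [0.6,0,0,-3,0,0,0],
    [0.6,0,0,-4,0,0,0],
    [0.6,0,0,-4,0,0,0]
  ]
}}

```text
clock: 9.0
position: [509.9, -162.3, 239.4]
ee_rot: [0.973, -0.229, 0.0, 0.0]
contact_force: [0.9, -0.0, -0.2]
gripper_width: 51.4
```

>>> {"method": "servo_tool", "body": {
  "rows": [
    [0.5,-1.4,-2.5,0,0,0,0],
    [0.4,-2,-3.5,0,0,0,0],
    [0.3,-2,-3.5,0,0,0,0],
    [0.3,-2,-3.5,0,0,0,0],
    [0.3,-2,-3.5,0,0,0,0],
    [0.3,-2,-3.5,0,0,0,0],
    [0.3,-2,-3.5,0,0,0,0],
    [0.3,-2,-3.5,0,0,0,0],
    [0.3,-1.4,-2.5,0,0,0,0],
    [0.3,0,0,0,0,0,0],
    [0.3,0,0,0,0,0,0]
  ]
}}

```text
clock: 10.1
position: [491.6, 177.1, 237.7]
ee_rot: [0.973, -0.229, 0.0, -0.0]
contact_force: [0.2, 0.2, -0.2]
gripper_width: 25.5
```

```bash
python3 - <<'E'
from h import *
import pickle
w=snap("wrist");t=snap("top");pickle.dump((w,t),open('c3.pkl','wb'))
cv2.imwrite('pics/k1.png',np.hstack([cv2.resize(w["image"][80:340,200:430],(460,520),interpolation=2),cv2.resize(t["image"][190:275,340:425],(340,340)),][:1]+[np.vstack([cv2.resize(t["image"][190:275,340:425],(340,340)),np.zeros((180,340,3),np.uint8)])])[:,:,::-1])
st=read_state();print(st["position"],st["contact_force"],st["gripper_width"],st["clock"],R.from_quat(st["ee_rot"]).as_matrix().round(3).tolist())
E
```

```text
[491.66428679 175.98089221 237.61956229] [ 0.44313506 -0.20447865  0.3071743 ] 25.537199917785934 10.2 [[0.894, -0.447, 0.0], [-0.447, -0.894, -0.0], [0.0, -0.0, -1.0]]
```

View pics/k1.png

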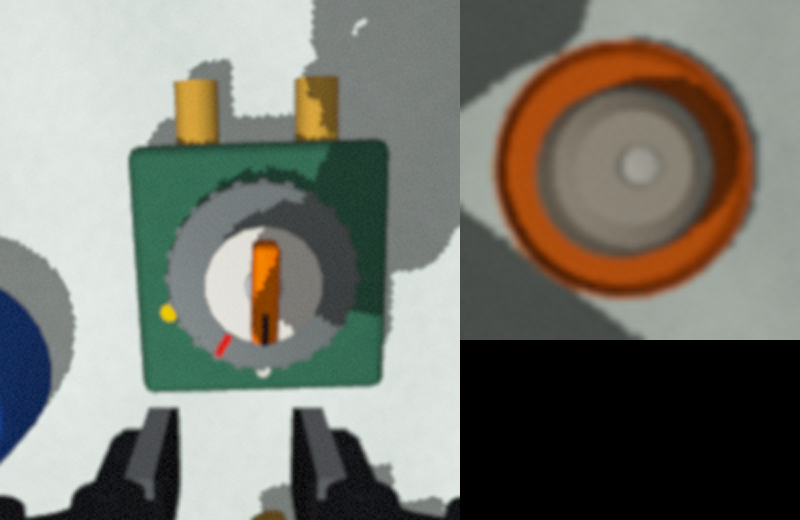

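The dome sits upright and centred in the saucer: the rim gap looks even once the raised rim's parallax is allowed for. The knob's line points at the white dot, the yellow dot is at (168,313) in the crop, and the red mark is at (223,346). Next I locate the axis.

```bash
python3 - <<'E'
from h import *
import pickle
w,t=pickle.load(open('c3.pkl','rb'))
f=lambda u,v,z:px2w(w,200+u/2,80+v/2,z)
q=np.array([f(*p,40) for p in [(131,150),(387,142),(382,384),(147,390)]]);c=q.mean(0);print(q.round(1).tolist(),c)
for a,b in[(0,3),(1,2)]:
  d=q[a]-q[b];print('yaw',np.degrees(np.arctan2(d[1],d[0])),np.linalg.norm(d))
d=q[1]-q[0];print(np.degrees(np.arctan2(d[1],d[0]))+90,np.linalg.norm(d))
y=f(168,313,41);print('yellow',y,np.linalg.norm((y-c)[:2]),np.degrees(np.arctan2(*(y-c)[1::-1])))
y=f(263,371,41);print('white',y,np.linalg.norm((y-c)[:2]),np.degrees(np.arctan2(*(y-c)[1::-1])))
y=f(223,346,54);print('red',y,np.linalg.norm((y-c)[:2]),np.degrees(np.arctan2(*(y-c)[1::-1])))
for z in (63,70,77,85): print(z,'disc',f(264,284,z),np.linalg.norm(f(205,284,z)-f(323,284,z)))
for z in (90,105): 
  a,b=f(266,241,z),f(264,345,z);print(z,'bar',(a+b)/2,np.linalg.norm(a-b),np.degrees(np.arctan2(*(a-b)[1::-1])))
print(totool([c[0]-491.7,c[1]-176,0]))
E
```

```text
[[573.8, 191.5, 40.0], [522.6, 80.3, 40.0], [410.9, 130.8, 40.0], [463.0, 242.8, 40.0]] [492.59481879 161.36773697  40.        ]
yaw -24.83443286229812 122.05895152576942
yaw -24.36598187011407 122.5458227569916
-24.733283470282046 122.49496491305537
yellow [495.08795096 213.14150461  41.        ] 51.833760471505876 87.2430885670698
white [445.64756084 183.51099762  41.        ] 51.907311829772304 154.74850613655687
red [470.38117185 194.07880865  54.        ] 39.54061609093369 124.1798963691458
63 disc [491.16775747 161.93236159  63.        ] 55.25723666989498
70 disc [492.55129094 161.59350466  70.        ] 53.99407274700551
77 disc [493.93482441 161.25464774  77.        ] 52.730908824116014
85 disc [495.51600552 160.86738268  85.        ] 51.2872929122423
90 bar [492.36602097 162.16092823  90.        ] 45.51289738124619 -26.901365202238946
105 bar [495.55304875 161.35231164 105.        ] 43.067857940007656 -26.901365202238953
[7.34654416e+00 1.26859021e+01 1.77503399e-04]
```

>>> {"method": "servo_tool", "body": {
  "rows": [
    [0.26,0.73,1.27,0,0,0,0],
    [0.26,0,0,2,0,0,0],
    [0.26,0,0,3,0,0,0],
    [0.26,0,0,3,0,0,0],
    [0.26,0,0,2,0,0,0],
    [0.26,0,0,0.7,0,0,0],
    [0.26,0,0,0,0,0,0],
    [0.26,0,0,0,0,0,0],
    [0.26,0,0,0,0,0,0]
  ]
}}

```text
clock: 11.1
position: [493.5, 162.3, 131.7]
ee_rot: [0.973, -0.23, 0.001, -0.001]
contact_force: [0.2, -0.7, -0.1]
gripper_width: 22.1
```

```bash
python3 - <<'E'
from h import *
w=snap("wrist")
cv2.imwrite('pics/k2.png',cv2.resize(w["image"][130:430,160:480],(800,600)[:2],interpolation=2)[:,:,::-1][:600])
st=read_state();print(st["position"],st["contact_force"],st["gripper_width"],st["clock"])
f=lambda z:print(z,w2px(w,[492.6,161.5,z]))
f(70);f(90)
E
```

```text
[493.33933628 162.4123477  131.62136032] [-0.03702883 -0.90112575  0.26282512] 21.827427867740752 11.15
70 [319.37525816 269.0107071 ]
90 [319.50622    280.88876727]
```

View pics/k2.png

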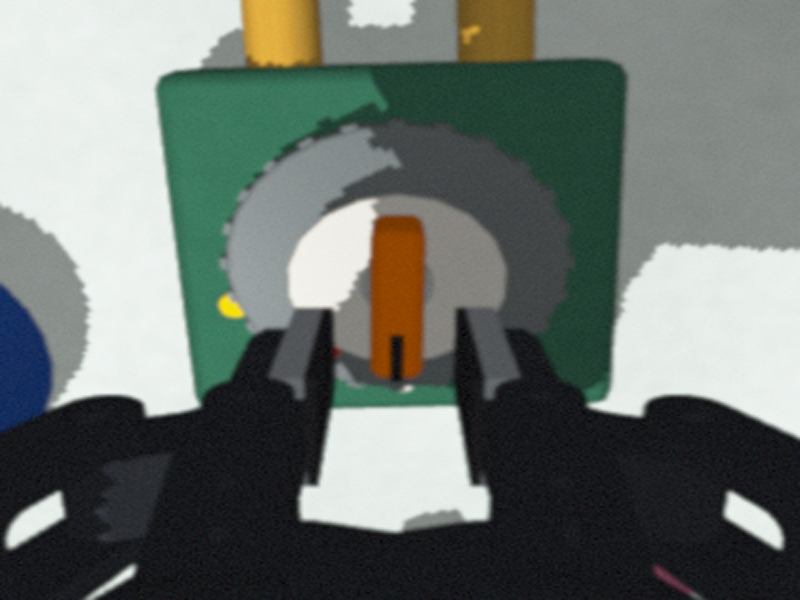

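The bar (col 398) is lined up between the jaws (midline 394), about 1 mm off in tool y. I'll correct that and feel downward.

>>> {"method": "servo_tool", "body": {
  "rows": [
    [0.26,0,0.1,1,0,0,0],
    [0.26,0,0,1,0,0,0],
    [0.26,0,0,0.8,0,0,0],
    [0.26,0,0,0.2,0,0,0],
    [0.26,0,0,0,0,0,0]
  ]
}}

```text
clock: 11.65
position: [491.9, 161.1, 99.5]
ee_rot: [0.973, -0.229, -0.001, 0.001]
contact_force: [-0.1, -0.2, -0.5]
gripper_width: 22.1
```

>>> {"method": "servo_tool", "body": {
  "rows": [
    [0.26,0,0,0.2,0,0,0],
    [0.26,0,0,0.2,0,0,0],
    [0.26,0,0,0.2,0,0,0],
    [0.26,0,0,0,0,0,0]
  ]
}}

```text
clock: 12.05
position: [492.1, 161.2, 94.1]
ee_rot: [0.973, -0.23, -0.0, 0.0]
contact_force: [-0.6, -1.2, -0.1]
gripper_width: 22.2
```

>>> {"method": "servo_tool", "body": {
  "rows": [
    [0.26,0,0,0.2,0,0,0],
    [0.26,0,0,0.2,0,0,0],
    [0.26,0,0,0,0,0,0]
  ]
}}

```text
clock: 12.35
position: [492.0, 161.2, 90.0]
ee_rot: [0.973, -0.23, -0.0, 0.0]
contact_force: [0.3, -1.0, -0.0]
gripper_width: 22.7
```

>>> {"method": "servo_tool", "body": {
  "rows": [
    [0.26,0,0,0.2,0,0,0],
    [0.26,0,0,0.2,0,0,0],
    [0.26,0,0,0,0,0,0]
  ]
}}

```text
clock: 12.65
position: [492.0, 161.1, 86.0]
ee_rot: [0.973, -0.23, -0.0, 0.0]
contact_force: [-0.0, 0.1, -0.2]
gripper_width: 22.4
```

>>> {"method": "servo_tool", "body": {
  "rows": [
    [0.26,0,0,0.15,0,0,0],
    [0.26,0,0,0,0,0,0]
  ]
}}

```text
clock: 12.85
position: [492.1, 161.2, 84.6]
ee_rot: [0.973, -0.23, -0.0, 0.0]
contact_force: [-0.2, -0.5, 0.1]
gripper_width: 22.2
```

>>> {"method": "servo_tool", "body": {
  "rows": [
    [0.26,0,0,0.15,0,0,0],
    [0.26,0,0,0,0,0,0]
  ]
}}

```text
clock: 13.05
position: [492.1, 161.2, 83.2]
ee_rot: [0.973, -0.23, -0.0, 0.0]
contact_force: [-0.0, 0.6, 0.3]
gripper_width: 22.1
```

>>> {"method": "servo_tool", "body": {
  "rows": [
    [0.26,0,0,0.15,0,0,0],
    [0.26,0,0,0,0,0,0]
  ]
}}

```text
clock: 13.25
position: [492.4, 161.3, 82.3]
ee_rot: [0.973, -0.229, 0.0, -0.0]
contact_force: [0.1, -0.6, 5.1]
gripper_width: 22.2
```

Contact with the disc came at TCP z of about 82.5. I'll back off 3.5 mm and close on the bar.

>>> {"method": "servo_tool", "body": {
  "rows": [
    [0.26,0,0,-0.35,0,0,0],
    [0.2,0,0,0,0,0,0],
    [0.15,0,0,0,0,0,0],
    [0.12,0,0,0,0,0,0],
    [0.12,0,0,0,0,0,0],
    [0.12,0,0,0,0,0,0]
  ]
}}

```text
clock: 13.85
position: [492.6, 161.7, 85.5]
ee_rot: [0.973, -0.229, 0.0, -0.001]
contact_force: [0.6, 2.4, 1.4]
gripper_width: 11.1
```

>>> {"method": "servo_tool", "body": {
  "rows": [
    [0.12,0,0,0.1,0,0,0],
    [0.12,0,0,0,0,0,0]
  ]
}}

```text
clock: 14.05
position: [492.7, 161.7, 84.8]
ee_rot: [0.973, -0.229, 0.001, -0.001]
contact_force: [-0.5, 2.4, 4.9]
gripper_width: 11.2
```

>>> {"method": "servo_tool", "body": {
  "rows": [
    [0.12,0,0,0.1,0,0,0],
    [0.12,0,0,0,0,0,0]
  ]
}}

```text
clock: 14.25
position: [492.7, 161.7, 83.9]
ee_rot: [0.973, -0.229, 0.001, -0.001]
contact_force: [-0.4, 3.1, 6.3]
gripper_width: 11.3
```

>>> {"method": "servo_tool", "body": {
  "rows": [
    [0.12,0,0,0.1,0,0,0],
    [0.12,0,0,0.1,0,0,0],
    [0.12,0,0,0.1,0,0,0],
    [0.12,0,0,0.1,0,0,0],
    [0.12,0,0,0,0,0,0],
    [0.12,0,0,0,0,0,0]
  ]
}}

```text
clock: 14.85
position: [492.9, 161.7, 81.0]
ee_rot: [0.973, -0.229, 0.001, -0.001]
contact_force: [-2.3, 2.8, 11.6]
gripper_width: 11.2
```

```bash
python3 - <<'E'
from h import *
for _ in range(2):
    get_image("wrist");s=read_state();print(s["position"],s["contact_force"],s["clock"])
E
```

```text
[492.88361332 161.71820759  80.99521215] [-2.80874046  2.69482166 12.70795931] 14.9
[492.89003032 161.71447216  80.98927799] [-1.63114903  1.94036594 12.37096661] 14.95
```

>>> {"method": "servo_tool", "body": {
  "rows": [
    [0.12,0,0,0.1,0,0,0],
    [0.12,0,0,0.08,0,0,0],
    [0.12,0,0,0,0,0,0],
    [0.12,0,0,0,0,0,0]
  ]
}}

```text
clock: 15.35
position: [493.0, 161.7, 79.6]
ee_rot: [0.973, -0.229, 0.001, -0.001]
contact_force: [-3.5, 1.4, 14.8]
gripper_width: 11.4
```

```bash
python3 - <<'E'
from h import *
for _ in range(3):
    get_image("wrist");s=read_state();print(s["position"],s["contact_force"],s["clock"])
E
```

```text
[492.96749853 161.74584813  79.64075972] [-3.26455774  1.87725012 14.78974498] 15.4
[492.95554965 161.7473511   79.62015556] [-2.71197847  1.13178642 15.36850764] 15.45
[492.96635366 161.73506735  79.6518517 ] [-2.98792009  2.01768978 14.25561021] 15.5
```

15 N. I'll turn clockwise in stages.

>>> {"method": "servo_tool", "body": {
  "rows": [
    [0.12,0,0,0,0,0,3],
    [0.12,0,0,0,0,0,4],
    [0.12,0,0,0,0,0,4],
    [0.12,0,0,0,0,0,4],
    [0.12,0,0,0,0,0,0]
  ]
}}

```text
clock: 16.0
position: [492.8, 161.5, 79.6]
ee_rot: [0.935, -0.355, 0.001, -0.001]
contact_force: [-4.1, 0.4, 14.9]
gripper_width: 11.4
```

```bash
cat > st.py <<'E'
from h import *
for _ in range(2):
    get_image("wrist");s=read_state();m=R.from_quat(s["ee_rot"]).as_matrix();print(s["position"].round(1),s["contact_force"].round(1),s["wrist_torque"].round(2),s["clock"],s["gripper_width"],'yaw',np.degrees(np.arctan2(m[1,0],m[0,0])).round(2))
E
python3 st.py
```

```text
[492.8 161.5  79.6] [-4.   2.1 14.4] [ 0.52  1.18 -0.04] 16.05 10.849232626912219 yaw -41.49
[492.8 161.5  79.6] [-2.8  1.7 14.7] [ 0.51  1.18 -0.05] 16.1 11.065636280816905 yaw -41.48
```

>>> {"method": "servo_tool", "body": {
  "rows": [
    [0.12,0,0,0,0,0,4],
    [0.12,0,0,0,0,0,5],
    [0.12,0,0,0,0,0,5],
    [0.12,0,0,0,0,0,5],
    [0.12,0,0,0,0,0,4],
    [0.12,0,0,0,0,0,0],
    [0.12,0,0,0,0,0,0]
  ]
}}

```text
clock: 16.8
position: [492.4, 161.3, 79.4]
ee_rot: [0.846, -0.534, 0.0, -0.0]
contact_force: [-4.2, 1.5, 15.8]
gripper_width: 10.9
```

>>> {"method": "servo_tool", "body": {
  "rows": [
    [0.12,0,0,0,0,0,4],
    [0.12,0,0,0,0,0,5],
    [0.12,0,0,0,0,0,5],
    [0.12,0,0,0,0,0,5],
    [0.12,0,0,0,0,0,4],
    [0.12,0,0,0,0,0,3],
    [0.12,0,0,0,0,0,2],
    [0.12,0,0,0,0,0,0],
    [0.12,0,0,0,0,0,0]
  ]
}}

```text
clock: 17.7
position: [491.9, 161.2, 79.3]
ee_rot: [-0.692, 0.722, -0.0, -0.0]
contact_force: [-4.8, 1.6, 15.1]
gripper_width: 11.1
```

```bash
python3 st.py; python3 - <<'E'
from h import *
w=snap("wrist")
cv2.imwrite('pics/k3.png',cv2.resize(w["image"][130:430,160:480],(640,600),interpolation=2)[:,:,::-1])
E
```

```text
[491.9 161.2  79.3] [-4.2  1.3 15.5] [0.57 1.7  0.  ] 17.75 11.132984373402495 yaw -92.5
[491.9 161.2  79.3] [-3.8  1.7 15. ] [ 0.56  1.72 -0.03] 17.8 10.946707064791617 yaw -92.5
```

View pics/k3.png

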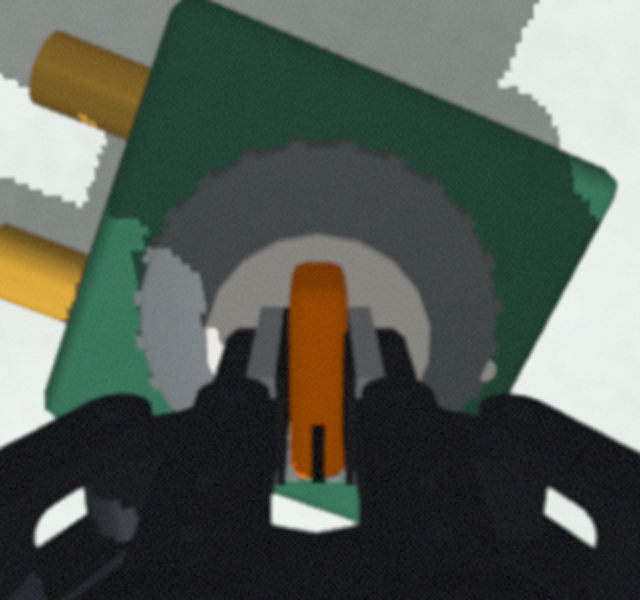

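The bar follows the jaws. One degree more, then I let it up with the spring.

>>> {"method": "servo_tool", "body": {
  "rows": [
    [0.12,0,0,0,0,0,1.1],
    [0.12,0,0,0,0,0,0],
    [0.12,0,0,-0.1,0,0,0],
    [0.12,0,0,-0.1,0,0,0],
    [0.12,0,0,-0.1,0,0,0],
    [0.12,0,0,-0.1,0,0,0],
    [0.12,0,0,-0.1,0,0,0],
    [0.12,0,0,0,0,0,0],
    [0.12,0,0,0,0,0,0]
  ]
}}

```text
clock: 18.75
position: [491.7, 161.1, 83.1]
ee_rot: [-0.684, 0.729, 0.0, -0.0]
contact_force: [-2.7, 2.3, 7.3]
gripper_width: 11.1
```

```bash
python3 st.py
```

```text
[491.7 161.1  83.1] [-2.4  2.6  7.7] [ 0.67  0.96 -0.01] 18.8 10.936562001546214 yaw -93.63
[491.7 161.1  83.1] [-2.4  1.9  8.5] [0.69 0.98 0.  ] 18.85 10.8132500484821 yaw -93.63
```

>>> {"method": "servo_tool", "body": {
  "rows": [
    [0.12,0,0,-0.1,0,0,0],
    [0.12,0,0,-0.1,0,0,0],
    [0.12,0,0,-0.05,0,0,0],
    [0.12,0,0,0,0,0,0]
  ]
}}

```text
clock: 19.25
position: [491.6, 161.1, 84.9]
ee_rot: [-0.684, 0.729, 0.0, -0.0]
contact_force: [-2.2, 2.4, 4.9]
gripper_width: 11.1
```

```bash
python3 st.py
```

```text
[491.7 161.1  84.9] [-1.9  2.6  5.3] [0.82 0.83 0.01] 19.3 10.99242618521002 yaw -93.64
[491.7 161.1  84.9] [-2.4  1.9  3.9] [ 0.79  0.92 -0.01] 19.35 11.342185256822807 yaw -93.64
```

>>> {"method": "servo_tool", "body": {
  "rows": [
    [0.12,0,0,-0.1,0,0,0],
    [0.18,0,0,-0.05,0,0,0],
    [0.25,0,0,0,0,0,0],
    [0.28,0,0,0,0,0,0],
    [0.28,0,0,-1,0,0,0],
    [0.28,0,0,-2,0,0,0],
    [0.28,0,0,-3,0,0,0],
    [0.28,0,0,-4,0,0,0],
    [0.28,0,0,-4,0,0,0],
    [0.28,0,0,-2,0,0,0],
    [0.28,0,0,0,0,0,0],
    [0.28,0,0,0,0,0,0]
  ]
}}

```text
clock: 20.55
position: [491.9, 161.1, 246.9]
ee_rot: [-0.684, 0.729, 0.0, 0.0]
contact_force: [-0.1, 0.5, 0.3]
gripper_width: 23.8
```

```bash
python3 st.py; python3 - <<'E'
from h import *
import pickle
w=snap("wrist");t=snap("top");s=snap("scene");pickle.dump((w,t,s),open('c4.pkl','wb'))
cv2.imwrite('pics/fin.png',np.hstack([cv2.resize(w["image"][100:330,190:450],(520,460),interpolation=2),np.vstack([cv2.resize(s["image"][150:320,220:460],(280,200)),cv2.resize(t["image"][190:275,340:425],(280,260))])])[:,:,::-1])
E
```

```text
[491.5 160.9 245.9] [-0.2  0.4 -0. ] [-0.01 -0.01 -0.03] 20.6 23.759378126693193 yaw -93.66
[491.4 160.8 245.4] [ 1.3  0.5 -0.9] [ 0.    0.03 -0.02] 20.65 23.903466321962767 yaw -93.65
```

View pics/fin.png

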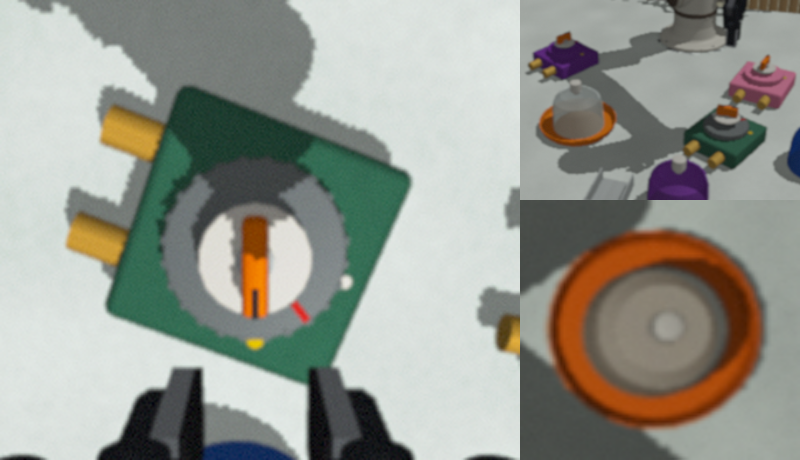

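The black line, at (255,305) in the crop, points straight at the yellow dot (255,343), and the dome is upright and central in the saucer. One last number check, on the red mark's angle and the disc height, then I hand in.

```bash
python3 - <<'E'
from h import *
import pickle
w,t,s=pickle.load(open('c4.pkl','rb'))
f=lambda u,v,z:px2w(w,190+u/2,100+v/2,z)
c=np.array([492.6,161.4])
ang=lambda p:(np.degrees(np.arctan2(*(p[:2]-c)[::-1])).round(1),np.linalg.norm(p[:2]-c).round(1))
print('red',ang(f(301,312,54)),'was 124.2 / 39.5');print('yellow',ang(f(255,343,41)));print('white',ang(f(346,283,41)))
for z in(63,70,77): print(z,np.linalg.norm(f(198,260,z)-f(313,260,z)),f(255,260,z))
print(job_done())
E
```

```text
red (np.float64(123.5), np.float64(39.8)) was 124.2 / 39.5
yellow (np.float64(87.1), np.float64(53.0))
white (np.float64(153.9), np.float64(52.2))
63 55.5410515204069 [492.08566562 164.13352794  63.        ]
70 54.30261377312634 [492.00216877 162.57751637  70.        ]
77 53.064176025845825 [491.91867192 161.0215048   77.        ]
the job is handed in; nothing more can be done
None
```

I moved the dome to the saucer and turned the knob to the yellow dot, then handed the job in at about 21 s of the 61 s allowed.

- **Dome:** it stands upright in the middle of the saucer, set down with about 2 N. The top and scene pictures show the gap looking even all round.
- **Knob:** I gripped its bar, pressed to 15 N (about 16 N at most), turned it about 67° clockwise and let it rise with its spring before opening the jaws. The jaws held the bar at a yaw of -93.6°, which matches the 1.2 position. In the last picture the black line points at the yellow dot. The disc came back up to about its starting height (roughly 70 mm), though the images cannot fix that to better than a few millimetres.
- **Outer ring:** the red mark reads 123.5° now against 124.2° before. The fixed white dot shifted by a similar 0.8° between the same two pictures, so that is measuring error and the ring did not turn.
- **Bystanders:** I touched none of them and took no separate measurement of them at the end.

One early check disagreed: my first rough reading of the dome's grip from the scene camera was about 20 mm off. The wrist camera agreed with the top view to about 2 mm, so I went by those.

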